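# Rock a timber block into a drilling jig

### The job

Load the wooden block into the drilling jig on the bench: tip one end of it in under the blue guide plate first, then rock the other end down behind the end stop until the block lies flat on the bottom of the pocket, and let go. Leave the orange bit case and the yellow tape measure where they lie.

Things in the scene. Friction and masses are not known exactly. Their poses are not given: they have to be found in the camera images.
- block_mid (a point): centre of the loose pale timber block, 38 x 110 x 38 mm, 0.08 kg, lying on the bench; ends alike. y along the 110 mm, x across, z up. In the jig it lies along the jig's x, with 12 mm play in length and width. The jig's opening (plate edge to stop) is only 100 mm, so it cannot go down flat; tilted about 20 degrees, low end under the plate, it goes in.
- drill_jig: fixed jig, grey base 186x104 mm. Origin at bench height under pocket's middle; z up, x away from plate. mm: pocket floor z 12, x -61..61, y -25..25. Back wall x -75..-61 and posts (x to -39, |y| 25..41) carry blue plate z 60..68, steel bushing to 72, overhanging to x -39, |y| to 41. End stop x 61..79 and cheeks x 41..79, |y| 25..37, bevelled inside, to z 32. Open for fingers at x -39..41.
- bit_case: bystander: closed drill-bit case, orange lid on black, 70 (x) x 120 (y) x 27 mm, loose; origin at the centre of its underside.
- tape_measure: bystander: yellow tape measure standing on its edge, 40 (x) x 91 (y) x 68 mm, loose; origin at the centre of its underside.
Mind the look-alikes: they are no part of the job. There is more than one size of the drill_jig; the job needs the larger.

How it is judged (in metres and radians):
On the way:
1. one end of the block is down in the pocket under the guide plate while the other end is still raised (block tilted by more than 5 degrees) (x of block_mid in the frame of drill_jig between -0.02 and 0.025 m and y of block_mid in the frame of drill_jig between -0.015 and 0.015 m and z of block_mid in the frame of drill_jig between 0.034 and 0.062 m and angle between the y axis of block_mid and the x axis of drill_jig, either way round above 0.09 rad), for 0.05 s.
At the end, for the whole second after the job is handed in: The block lies at rest and released in the jig's pocket: its centre within 12 mm along and 11 mm across of the pocket's middle, 26 to 36 mm above the bench (31 mm when flat on the seat), its length within 10 degrees of the pocket's axis and level to the same (x of block_mid in the frame of drill_jig between -0.012 and 0.012 m and y of block_mid in the frame of drill_jig between -0.011 and 0.011 m and z of block_mid in the frame of drill_jig between 0.026 and 0.036 m and angle between the y axis of block_mid and the x axis of drill_jig, either way round below 0.18 rad); the robot touches nothing.
It fails at once if the bit case is moved by more than 30 mm (distance of bit_case from where it was at the start of the episode above 0.03 m).
It fails at once if the tape measure is moved by more than 30 mm (distance of tape_measure from where it was at the start of the episode above 0.03 m).
It also fails if it takes over 42 s, if anything falls off the work surface, if the arm or the gripper's body presses on something with over 40 N, if the wrist force passes 120 N, or if a joint passes its speed limit or range.

### The arm

A 6-joint arm with a two-finger parallel gripper is mounted at the origin on the work surface; the furniture and walls round the work are solid. World frame = base frame: x ahead of the robot, y to its left, z up, the work surface at z = 0. Lengths are in m, angles in degrees, forces in N, time in s.
With the tool pointing down it reaches from about 0.4 to 0.825 m from the base axis. Payload 7 kg.
Tool frame: the origin (TCP) lies on the centre line of the jaws, within the pads' length; the fingertips stand 19 mm ahead of it and the grasp point (between the pads) is the TCP (r.tip_extent is the distance from the TCP to the fingertips, in m); z points along the fingers, y is the line along which they close (so a half turn about z gives the same grasp; the last joint's range is limited). The gripper opens to 88 mm and grips with 3 to 60 N. Pads are 19 mm wide; open, the fingers measure 130 mm over their backs; the gripper's body (78 mm by 193 mm) begins 47 mm behind the grasp point.
Start: joints at [87.554, 20.546, 0.682, 0, -70.136, -16.507], TCP at [0.219, 0.638, 0.246] pointing down, gripper open.
Joint ranges: [-176.03, 176.03], [-82.01, 121.73], [-58.28, 71.71], [-173.87, 95.51], [-174.79, -0.11], [-173.66, 173.66]. Speed limits (degrees/s): [136.94, 136.94, 172.46, 180, 180, 180].

### API

Orientations are given as [roll, pitch, yaw] about the fixed x, y, z axes, in that order (R = Rz(yaw) Ry(pitch) Rx(roll)).
In Python, from plant import r gives the robot as it stands. The module is installed in compiled form; this text tells all that it offers.
- The arm moves only by the tool jog_arm, never from a script. Its argument "deltas" is a list that holds one entry, the list of rows, each a list of 5 numbers: the opening, from -1 (shut) to 1 (fully open), then the shift along the world's x, y, z in cm, then the turn about the world's z in rad. In form: [[[claw, dx, dy, dz, turn], ...]]. A call has 1 to 8 rows; each row shifts and turns the commanded pose from where the row before left it; what a row does not reach is not made up. A row lasts 1/8 s, in which the tool goes at most 62.5 mm and 10.7 degrees, less where a joint would pass 70% of its speed; a pose out of reach is approached as far as the arm can. A call with a gripper value outside its range is refused whole. The fingers move at their own pace and stop on an object; "force" is the grip in N (left out, the last holds). Time passes only in rows, so rows that do not move let the fingers close. It gives the time, the measured TCP pose, the force, the opening and the grip force at its end, in the units of the state.
- r.get_state(): the state, without advancing time (a new reading comes with each control period).
- r.capture(name): name is "scene" or "top" or "wrist"; returns the picture (420x560x3 uint8, blue, green, red); there is no depth.
- r.camera_info(name): a dict with "fx", "fy", "cx", "cy" (pixels), "view" (4x4, takes a point from world to camera coordinates). Camera axes: x right, y up, looking along -z (the intrinsics and any distortion apply to the point x, -y, -z); pixel columns grow to the right and rows downward; lengths in m; the calibration is good to about 2 mm. A picture is of the moment at which its call begins: read the wrist's pose just before it. camera_info takes no time and is no camera call; for the wrist camera it gives the pose at the moment of the call.
- r.close_job(): hands the job in; it is judged then, once.
The state is a dict: "time_s": time; "joints": joint angles; "qd": joint speeds; "joint_torque": joint torques, N m; "tcp_pos": TCP position; "eef_rot": TCP orientation; "contact_force": force on the tool from outside, world axes, zero at the start; "moment": the same for the moment, N m; "gripper_width": finger opening in m; "gripper_force": force on a finger pad.
Only numpy, scipy, OpenCV 4.12 (cv2) and the standard library are available. Lean on these libraries where they do the work, as an engineer would, in place of code of your own. Each camera call takes 0.05 s, during which the arm holds its last target. There are 200 camera calls.

## Working session

There is one attempt and no reset: what is moved stays moved. The work goes in short steps, Python scripts to look and compute and a tool call to move; the robot and the scene stay as the last step left them, time stands still between calls to the robot, and variables do not carry over. Pictures are saved under pics/ and viewed, at most 10 in all, crops included, and the job is handed in when it is done.

Besides the shell and the picture viewer there is one more tool, called after "Emit:" by a JSON object that holds its "fn" and its "kwargs", one argument or row to a line. jog_arm: Moves the arm, as the interface text tells. Its arguments: {"type":"object","properties":{"deltas":{"type":"array"},"force":{"type":"number"}},"required":["deltas"]}

```bash
mkdir -p pics
python3 - <<'E'
from plant import r
import cv2,numpy as np
s=r.get_state();print(s)
a=r.capture("scene");b=r.capture("top")
cv2.imwrite("pics/scene0.png",a);cv2.imwrite("pics/top0.png",b)
for n in("scene","top"):print(r.camera_info(n))
E
```

```text
{'time_s': 0.0, 'joints': array([ 8.75538472e+01,  2.05908065e+01,  6.33598769e-01, -2.30559672e-02,
       -7.01353070e+01, -1.65074674e+01]), 'qd': array([ 0.01351283,  0.07937258,  0.01609906,  0.07276645, -0.14712128,
       -0.01329677]), 'joint_torque': array([ 9.17509860e-04, -5.82721531e+01,  2.93050039e+01,  6.99746042e+00,
        6.99714728e-03, -1.45507329e-04]), 'tcp_pos': array([0.21909224, 0.63796167, 0.24461919]), 'eef_rot': array([ 1.79905139e+02, -5.50939774e-03, -1.89614676e+01]), 'contact_force': array([-0.04800167, -0.29409007, -0.23637513]), 'moment': array([ 0.03352573, -0.02679567, -0.05594839]), 'gripper_force': 0.0, 'gripper_width': 0.08732064575259144}
{'fx': 538.269470913681, 'fy': 538.269470913681, 'cx': 274.5701350201138, 'cy': 210.3447881487755, 'view': array([[-0.8451075 ,  0.53458939, -0.00273888,  0.45143952],
       [-0.222619  , -0.34726087,  0.9109614 ,  0.10216923],
       [ 0.4860392 ,  0.77047003,  0.41248252, -1.76174004],
       [ 0.        ,  0.        ,  0.        ,  1.        ]])}
{'fx': 402.96647234163146, 'fy': 402.96647234163146, 'cx': 281.0199883494269, 'cy': 207.8279672839687, 'view': array([[ 0.0357565 , -0.99935497,  0.00333497,  0.04751891],
       [ 0.97581896,  0.03563406,  0.21565614, -0.58894415],
       [-0.21563587, -0.00445678,  0.97646368, -0.77172689],
       [ 0.        ,  0.        ,  0.        ,  1.        ]])}
```

View pics/top0.png

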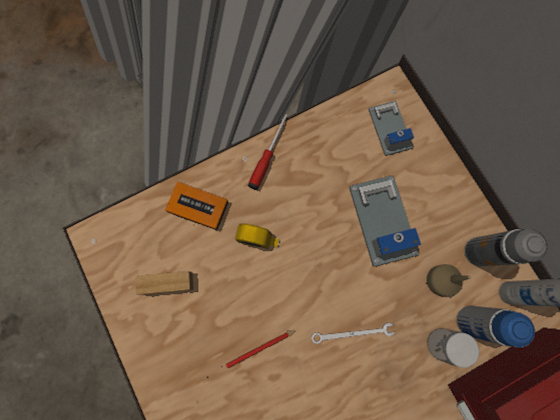

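View pics/scene0.png

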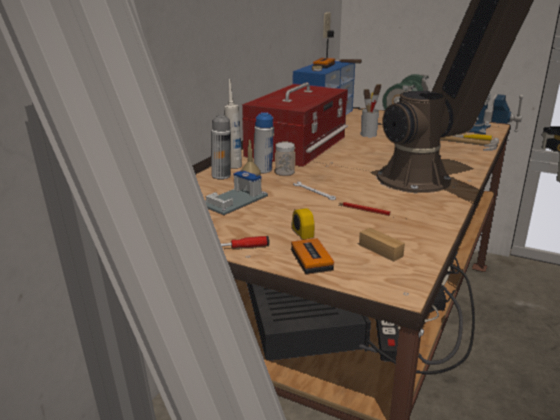

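The top view shows the block at (165,283), the large jig at (385,222) with its plate at (398,240) and stop at (378,187), and the small look-alike at (392,130). The bit case is at (197,205) and the tape measure at (257,236). The scene view shows the same things from the side.

```bash
cat > h.py <<'E'
import numpy as np
from plant import r
def ray(n,uv,z,info=None):
    c=info or r.camera_info(n);V=c["view"];R=V[:3,:3];C=-R.T@V[:3,3]
    d=R.T@np.array([(uv[0]-c["cx"])/c["fx"],-(uv[1]-c["cy"])/c["fy"],-1])
    return C+d*(z-C[2])/d[2]
def proj(n,p,info=None):
    c=info or r.camera_info(n);V=c["view"];q=V[:3,:3]@p+V[:3,3]
    return np.array([c["cx"]+c["fx"]*q[0]/-q[2],c["cy"]-c["fy"]*q[1]/-q[2]])
E
python3 - <<'E'
from h import *
import cv2
for n,uv,z in[("block",(165,280),.038),("jigplate",(398,241),.068),("jigstop",(378,187),.032),("small",(392,130),.03),("case",(197,205),.027),("tape",(254,235),.068)]:
    print(n,ray("top",uv,z).round(3))
V=r.camera_info("top")["view"];print(-V[:3,:3].T@V[:3,3])
b=cv2.imread("pics/top0.png")
x=cv2.resize(b[260:310,120:220],None,fx=4,fy=4,interpolation=cv2.INTER_CUBIC)
y=cv2.resize(b[165:275,340:440],None,fx=4,fy=4,interpolation=cv2.INTER_CUBIC)
o=np.zeros((440,800,3),np.uint8);o[:200,:400]=x;o[:,400:]=y
w=r.capture("wrist");o[220:430,60:340]=cv2.resize(w,(280,210));cv2.imwrite("pics/crop1.png",o)
E
```

```text
block [0.432 0.302 0.038]
jigplate [ 0.526 -0.171  0.068]
jigstop [ 0.648 -0.141  0.032]
small [ 0.784 -0.175  0.03 ]
case [0.595 0.251 0.027]
tape [0.527 0.122 0.068]
[0.40659176 0.06503532 0.88041422]
```

View pics/crop1.png

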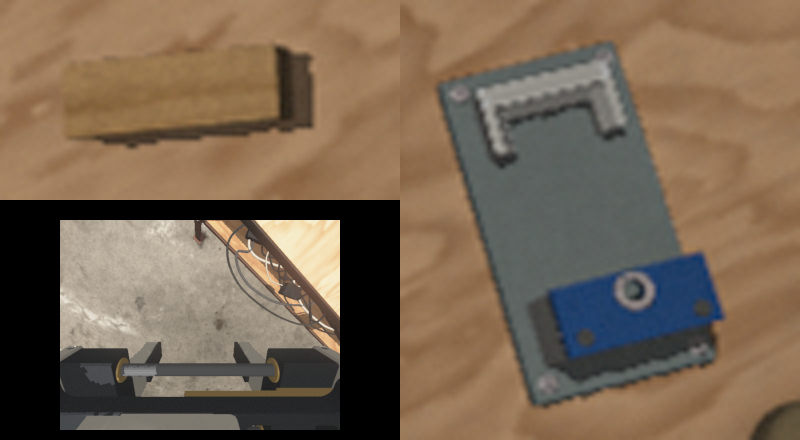

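The crop shows the block's top face with corners near (66,65), (275,46), (281,122), (66,137). The jig base corners are (438,83), (613,42), (716,358), (532,404), and the bushing is at (635,290). Next I'll turn these into world points and check them against the given sizes.

Run:
```python
from h import *
B=[ray("top",(u/4+120-.4,v/4+260-.4),.038)[:2] for u,v in[(66,65),(275,46),(281,122),(66,137)]]
J=[ray("top",((u-400)/4+340-.4,v/4+165-.4),.012)[:2] for u,v in[(438,83),(613,42),(716,358),(532,404)]]
for Q in(B,J):
    Q=np.array(Q);print(Q.round(4).tolist(),"c",Q.mean(0).round(4),"sides",[round(np.linalg.norm(Q[i]-Q[(i+1)%4]),4) for i in range(4)],
    "ang",[round(np.degrees(np.arctan2(*(Q[(i+1)%4]-Q[i])[::-1])),1) for i in range(4)])
print("bush",ray("top",((635-400)/4+340-.4,290/4+165-.4),.072))
```

```text
[[0.4382, 0.3623], [0.4517, 0.2556], [0.4135, 0.2492], [0.402, 0.3582]] c [0.4264 0.3063] sides [np.float64(0.1076), np.float64(0.0388), np.float64(0.1096), np.float64(0.0364)] ang [np.float64(-82.8), np.float64(-170.6), np.float64(96.0), np.float64(6.5)]
[[0.6554, -0.0813], [0.6829, -0.1797], [0.5071, -0.2309], [0.4789, -0.1315]] c [ 0.5811 -0.1558] sides [np.float64(0.1022), np.float64(0.1831), np.float64(0.1034), np.float64(0.1834)] ang [np.float64(-74.4), np.float64(-163.8), np.float64(105.8), np.float64(15.9)]
bush [ 0.53314599 -0.17076995  0.072     ]
```

The sizes fit: the block measures 108×38 and the jig base 183×103. So the block centre is at about (0.426, 0.306) with its length at 96.5°, and the jig's x axis points to about 16°. I'll move above the block.

Emit:
{"fn": "jog_arm", "kwargs": {
  "deltas": [
    [[1,2.6,-4.15,-0.6,-0.14],[1,2.6,-4.15,-0.6,-0.14],[1,2.6,-4.15,-0.6,-0.14],[1,2.6,-4.15,-0.6,-0.14],[1,2.6,-4.15,-0.6,-0.14],[1,2.6,-4.15,-0.6,-0.14],[1,2.6,-4.15,-0.6,-0.14],[1,2.5,-4.15,-0.6,-0.145]]
  ],
  "force": 15
}}

```text
time_s: 1.15
tcp_pos: [0.4268, 0.3049, 0.1974]
eef_rot: [-180.0, 0.0, -83.7]
contact_force: [1.0, 0.5, -0.3]
gripper_width: 0.0876
gripper_force: 0.0
```

Run:
```python
from h import *
import cv2
s=r.get_state();print(s["tcp_pos"],s["eef_rot"])
i=r.camera_info("wrist");w=r.capture("wrist");np.save("w1.npy",i,allow_pickle=True);cv2.imwrite("pics/w1.png",w)
print(proj("wrist",np.array([.426,.306,.038]),i))
```

```text
[0.4268007  0.30488812 0.19737764] [-1.79998625e+02  2.41865531e-03 -8.36715956e+01]
[274.85909504 196.10399201]
```

View pics/w1.png

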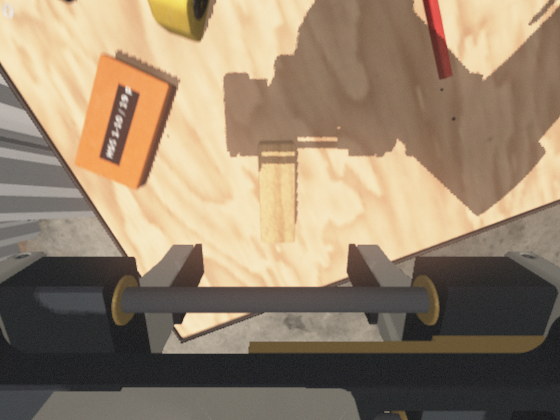

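The wrist view shows the block upright in the image, with its top face from about (260,145) to (297,242) and the robot's shadow across its far end.

Run:
```python
from h import *
i=np.load("w1.npy",allow_pickle=True).item()
for uv in[(261,142),(296,142),(296,242),(261,242)]:print(uv,ray("wrist",uv,.038,i).round(4))
```

```text
(261, 142) [0.446  0.2514 0.038 ]
(296, 142) [0.4111 0.2475 0.038 ]
(296, 242) [0.3966 0.3566 0.038 ]
(261, 242) [0.4356 0.3609 0.038 ]
```

Both views agree to within 4 mm, and the measured length is 110 mm. I'll go down to TCP z 0.027 and grip.

Emit:
{"fn": "jog_arm", "kwargs": {
  "deltas": [
    [[1,-0.2,0,-4.5,0],[1,0,0,-4.5,0],[1,0,0,-4.5,0],[1,0,0,-3,0],[1,0,0,-0.5,0],[0,0,0,0,0],[-0.5,0,0,0,0],[-1,0,0,0,0]]
  ],
  "force": 12
}}

```text
time_s: 2.2
tcp_pos: [0.4247, 0.307, 0.0288]
eef_rot: [-179.9, 0.1, -83.4]
contact_force: [-0.3, -0.1, 0.9]
gripper_width: 0.0634
gripper_force: 0.0
```

Emit:
{"fn": "jog_arm", "kwargs": {
  "deltas": [
    [[-1,0,0,0,0],[-1,0,0,0,0],[-1,0,0,2,0],[-1,0,0,4,0],[-1,0,0,6,0],[-1,0,0,6,0]]
  ]
}}

```text
time_s: 2.95
tcp_pos: [0.4239, 0.3059, 0.2092]
eef_rot: [180.0, -0.0, -83.4]
contact_force: [1.2, 1.2, -1.6]
gripper_width: 0.0373
gripper_force: 12.0
```

Emit:
{"fn": "jog_arm", "kwargs": {
  "deltas": [
    [[-1,1.8,-4.6,0,-0.14],[-1,1.8,-4.6,0,-0.14],[-1,1.8,-4.6,0,-0.14],[-1,1.8,-4.6,0,-0.14],[-1,1.8,-4.6,0,-0.14],[-1,1.8,-4.6,0,-0.14],[-1,1.8,-4.6,0,-0.14],[-1,1.8,-4.6,0,-0.14]]
  ]
}}

```text
time_s: 3.95
tcp_pos: [0.5685, -0.0632, 0.2075]
eef_rot: [180.0, -0.0, -147.8]
contact_force: [-0.6, 0.2, -0.6]
gripper_width: 0.0379
gripper_force: 12.0
```

Emit:
{"fn": "jog_arm", "kwargs": {
  "deltas": [
    [[-1,1.6,-4.4,0,-0.14],[-1,1.6,-4.4,0,-0.147],[-1,0,0,0,0]]
  ]
}}

```text
time_s: 4.32
tcp_pos: [0.6004, -0.1524, 0.2066]
eef_rot: [180.0, -0.1, -164.3]
contact_force: [-0.2, 0.1, -0.3]
gripper_width: 0.0381
gripper_force: 12.0
```

Run:
```python
from h import *
import cv2
s=r.get_state();print(s["tcp_pos"],s["eef_rot"])
i=r.camera_info("wrist");w=r.capture("wrist");np.save("w2.npy",i,allow_pickle=True);cv2.imwrite("pics/w2.png",w)
```

```text
[ 0.60038595 -0.15235284  0.20659248] [ 1.79991652e+02 -8.17737937e-02 -1.64327825e+02]
```

View pics/w2.png

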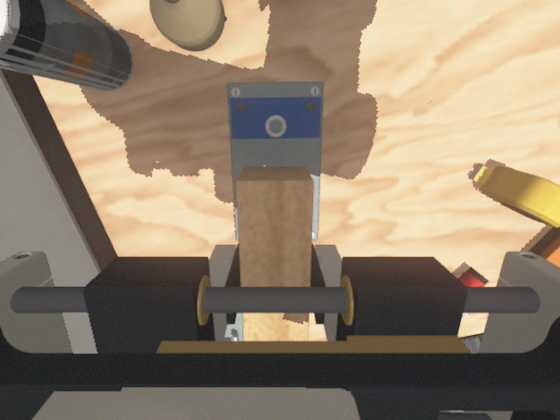

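The wrist view shows the blue plate with corners (230,97), (322,97), (321,139), (230,139) and the bushing at (276,126). The held block's far end runs from (239,177) to (312,177), and its end face from y 168 to 178.

Run:
```python
from h import *
i=np.load("w2.npy",allow_pickle=True).item()
P=np.array([ray("wrist",u,.068,i)[:2] for u in[(230,97),(322,97),(321.5,139),(230,139)]])
print(P.round(4).tolist())
e=np.degrees(np.arctan2(*((P[3]-P[2])[::-1])));print("y-dir ang",e)
a=np.radians(16);X=np.array([np.cos(a),np.sin(a)]);Y=np.array([-X[1],X[0]])
print("lens",np.linalg.norm(P[3]-P[2]),np.linalg.norm(P[3]-P[0]))
print("origin from front edge",(P[2]+P[3])/2+.039*X,"from back",(P[0]+P[1])/2+.075*X,"mean",P.mean(0)+.057*X)
b=ray("wrist",(276,126),.072,i)[:2];print("bush->jig centre if x=-57:",b+.057*X,"x at -50:",b+.05*X)
t=r.get_state()["tcp_pos"][:2]
for z in(.2,.218):
  for v in(168,178):
    q=np.array([ray("wrist",(u,v),z,i)[:2] for u in(239.5,311.5)]);print(z,v,"end rel tcp jig xy",[(p-t)@X for p in q],[(p-t)@Y for p in q])
for C in((P.mean(0)+.057*X),np.array([.5811,-.1558])):print("tcp in jig",(t-C)@X,(t-C)@Y)
```

```text
[[0.5172, -0.2172], [0.4951, -0.1383], [0.53, -0.127], [0.5529, -0.209]]
y-dir ang -74.34204494230691
lens 0.08511399616558679 0.0366562803133166
origin from front edge [ 0.57893882 -0.15727708] from back [ 0.57823503 -0.15705541] mean [ 0.57858692 -0.15716625]
bush->jig centre if x=-57: [ 0.58477535 -0.15532262] x at -50: [ 0.57804652 -0.15725208]
0.2 168 end rel tcp jig xy [np.float64(-0.05835716820360427), np.float64(-0.05814015629324907)] [np.float64(-0.018875865872339248), np.float64(0.017200715051462208)]
0.2 178 end rel tcp jig xy [np.float64(-0.05325036652749582), np.float64(-0.053030408620585764)] [np.float64(-0.019098317039777588), np.float64(0.01736902795026108)]
0.218 168 end rel tcp jig xy [np.float64(-0.06169159519683841), np.float64(-0.06150163440653195)] [np.float64(-0.016652728605095212), np.float64(0.014926809184446796)]
0.218 178 end rel tcp jig xy [np.float64(-0.05722137012603729), np.float64(-0.057028830565593776)] [np.float64(-0.016847450634416245), np.float64(0.015074141426360531)]
tcp in jig 0.02220980241948273 7.00150851706471e-05
tcp in jig 0.01941749021566418 -0.0005506069043582865
```

The jig origin is at about (0.579, -0.157) with x at 15.7°. The block's apparent width suggests it may sit low in the grip, so I'll check from the side.

Run:
```python
from h import *
import cv2
w=r.capture("scene");t=r.get_state()["tcp_pos"]
u=proj("scene",t);print(u,proj("scene",t-[0,0,.019]))
x,y=int(u[0])-45,int(u[1])-40
print(x,y);cv2.imwrite("pics/s2.png",cv2.resize(w[y:y+75,x:x+100],None,fx=8,fy=8,interpolation=cv2.INTER_CUBIC))
a=np.radians(15.7);X=np.array([np.cos(a),np.sin(a),0]);Y=np.array([-X[1],X[0],0])
for top in(.011,-.005,-.012):
  print(top,[((proj("scene",t+sx*.055*X+sy*.019*Y+[0,0,top-d])-[x,y])*8).round().tolist() for sx,sy,d in[(-1,1,0),(1,1,0),(-1,1,.038),(1,1,.038)]])
```

```text
[225.70638597 135.28643607] [225.9788566 141.8533224]
180 95
0.011 [[515.0, 269.0], [284.0, 336.0], [518.0, 373.0], [289.0, 444.0]]
-0.005 [[516.0, 313.0], [286.0, 382.0], [519.0, 416.0], [291.0, 489.0]]
-0.012 [[517.0, 332.0], [287.0, 402.0], [519.0, 434.0], [292.0, 509.0]]
```

View pics/s2.png

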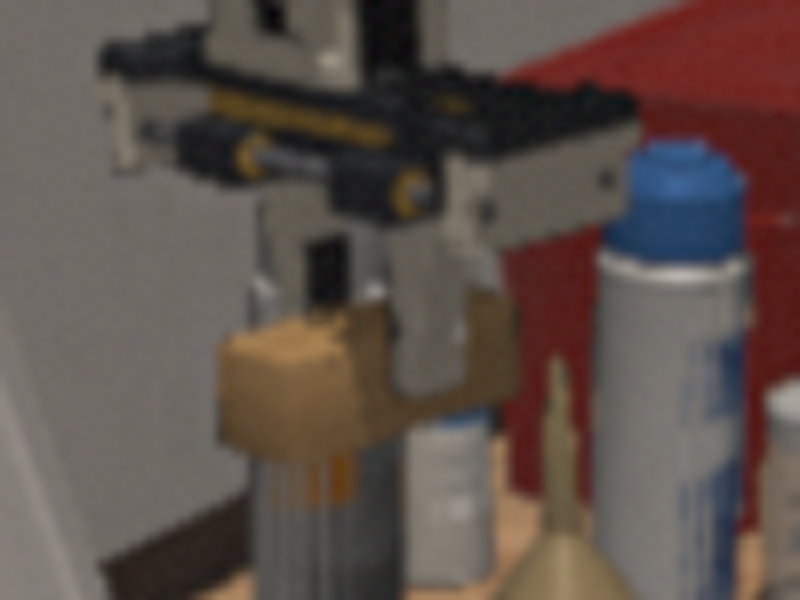

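The block is level, with its top about 3 mm above the TCP, so its centre is about 16 mm below the TCP. The grip holds. I'll lower the far end onto the stop.

Emit:
{"fn": "jog_arm", "kwargs": {
  "deltas": [
    [[-1,0,0,-4,0],[-1,0,0,-4,0],[-1,0,0,-3,0],[-1,0,0,-1.5,0],[-1,0,0,-0.5,0],[-1,0,0,0,0]]
  ],
  "force": 8
}}

```text
time_s: 5.18
tcp_pos: [0.6008, -0.1493, 0.0784]
eef_rot: [-180.0, 0.1, -164.0]
contact_force: [0.0, 1.0, 0.3]
gripper_width: 0.0378
gripper_force: 8.0
```

Emit:
{"fn": "jog_arm", "kwargs": {
  "deltas": [
    [[-1,0,0,-0.3,0],[-1,0,0,-0.3,0],[-1,0,0,-0.3,0],[-1,0,0,-0.2,0],[-1,0,0,-0.2,0],[-1,0,0,0,0]]
  ]
}}

```text
time_s: 5.92
tcp_pos: [0.6001, -0.1497, 0.0645]
eef_rot: [180.0, -0.0, -164.0]
contact_force: [0.3, 0.3, -0.2]
gripper_width: 0.0381
gripper_force: 8.0
```

Run:
```python
from h import *
import cv2
s=r.get_state();t=s["tcp_pos"];print(t,s["contact_force"],s["moment"])
w=r.capture("scene");u=proj("scene",t);x,y=int(u[0])-50,int(u[1])-30
k=r.capture("wrist");o=np.zeros((580,800,3),np.uint8);o[:300,:400]=cv2.resize(w[y:y+60,x:x+80],(400,300),interpolation=cv2.INTER_CUBIC)
o[:300,400:]=cv2.resize(k[:300],(400,300))
b=r.capture("top");o[300:580,:400]=cv2.resize(b[165:235,340:440],(400,280));cv2.imwrite("pics/s3.png",o)
```

```text
[ 0.60008991 -0.14970702  0.06445628] [ 0.26659573  0.33900849 -0.2315857 ] [ 0.07114869 -0.13851134  0.05332904]
```

View pics/s3.png

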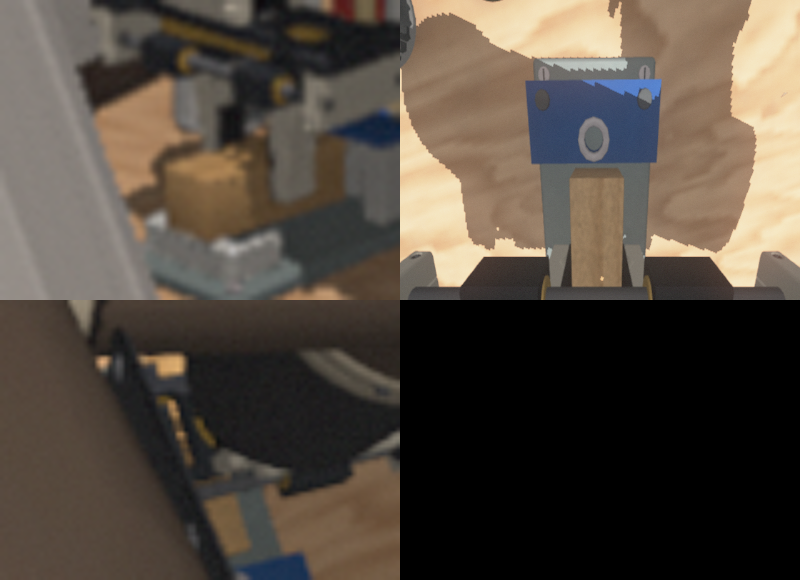

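The block (scene crop, 205,190) is now just over the stop and still level. In the wrist crop its end at y≈175 clears the plate edge at y≈163. I'll continue down.

Emit:
{"fn": "jog_arm", "kwargs": {
  "deltas": [
    [[-1,0,-0.1,-0.3,0],[-1,0,0,-0.2,0],[-1,0,0,-0.2,0],[-1,0,0,0,0]]
  ]
}}

```text
time_s: 6.58
tcp_pos: [0.6001, -0.1507, 0.0573]
eef_rot: [180.0, -0.0, -164.0]
contact_force: [-0.5, -0.3, 0.6]
gripper_width: 0.0381
gripper_force: 8.0
```

Run:
```python
from h import *
import cv2
s=r.get_state();t=s["tcp_pos"];print(t,s["contact_force"],s["moment"])
w=r.capture("scene");u=proj("scene",t);x,y=int(u[0])-50,int(u[1])-30
k=r.capture("wrist");o=np.zeros((300,800,3),np.uint8);o[:300,:400]=cv2.resize(w[y:y+60,x:x+80],(400,300),interpolation=cv2.INTER_CUBIC)
o[:300,400:]=cv2.resize(k[60:300,140:460],(400,300));cv2.imwrite("pics/s4.png",o)
```

```text
[ 0.60008588 -0.15073371  0.0572979 ] [-0.46965872 -0.26276461  0.6453946 ] [-0.04479045  0.12813364  0.00997423]
```

View pics/s4.png

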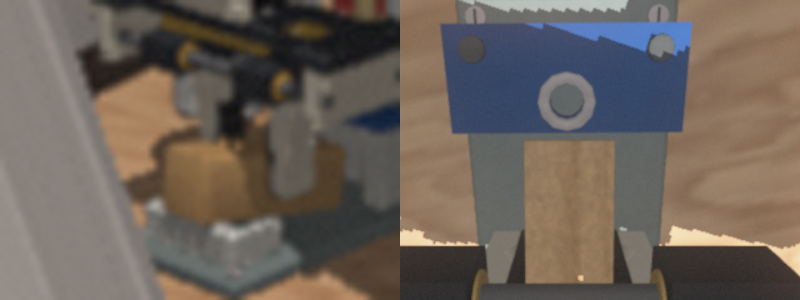

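The moment has changed and the block's plate end has tipped down: its end face is no longer visible in the wrist view and it is lower in the scene crop. I'll slide it in under the plate.

Emit:
{"fn": "jog_arm", "kwargs": {
  "deltas": [
    [[-1,-0.4,-0.11,0,0],[-1,-0.4,-0.11,0,0],[-1,-0.4,-0.11,0,0],[-1,-0.3,-0.09,0,0],[-1,0,0,0,0]]
  ]
}}

```text
time_s: 7.3
tcp_pos: [0.5851, -0.1549, 0.0577]
eef_rot: [-180.0, 0.0, -164.0]
contact_force: [0.3, -0.1, -1.2]
gripper_width: 0.0384
gripper_force: 8.0
```

Emit:
{"fn": "jog_arm", "kwargs": {
  "deltas": [
    [[-1,-0.3,-0.08,0,0],[-1,-0.3,-0.08,0,0],[-1,-0.1,-0.03,0,0],[-1,0,0,0,0]]
  ]
}}

```text
time_s: 7.8
tcp_pos: [0.5782, -0.1568, 0.0576]
eef_rot: [-180.0, 0.0, -164.0]
contact_force: [0.1, 0.6, -0.9]
gripper_width: 0.0378
gripper_force: 8.0
```

Run:
```python
from h import *
import cv2
s=r.get_state();t=s["tcp_pos"];print(t,s["contact_force"],s["moment"])
a=np.radians(15.7);d=t[:2]-[.579,-.157];print(d@[np.cos(a),np.sin(a)],d@[-np.sin(a),np.cos(a)])
w=r.capture("scene");u=proj("scene",t);x,y=int(u[0])-50,int(u[1])-30
k=r.capture("wrist");o=np.zeros((300,800,3),np.uint8);o[:300,:400]=cv2.resize(w[y:y+60,x:x+80],(400,300),interpolation=cv2.INTER_CUBIC)
o[:300,400:]=cv2.resize(k[60:300,140:460],(400,300));cv2.imwrite("pics/s5.png",o)
```

```text
[ 0.57820386 -0.1567674   0.05758256] [ 0.08855004  0.55295869 -0.92304436] [ 0.06839549 -0.22275196 -0.01778728]
-0.0007034950230921076 0.0004393621996180538
```

View pics/s5.png

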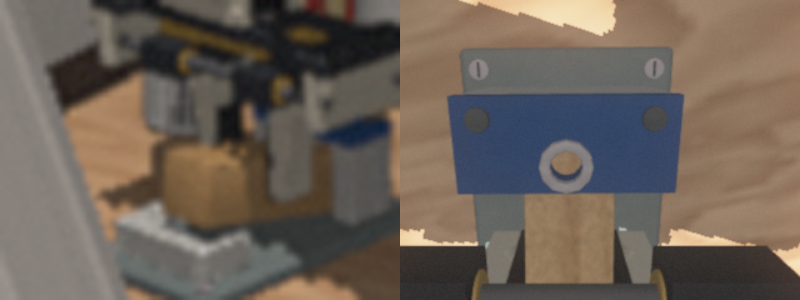

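The block's end is under the plate, with wood visible through the bushing at (566,163). The stop end is still up at (170,190). I'll check the tilt numerically from the scene crop.

Run:
```python
from h import *
t=r.get_state()["tcp_pos"];u=proj("scene",t);x,y=int(u[0])-50,int(u[1])-30
a=np.radians(15.7);X=np.array([np.cos(a),np.sin(a),0]);Y=np.array([-X[1],X[0],0]);Z=np.array([0,0,1.])
for th in(0,6,11):
  c,s=np.cos(np.radians(th)),np.sin(np.radians(th));L=c*X+s*Z;N=-s*X+c*Z
  print(th,[((proj("scene",t-.008*Z-.008*N+i*.055*L+j*.019*Y+k*.019*N)-[x,y])*5).round().tolist() for i,j,k in[(1,-1,1),(1,1,1),(1,-1,-1),(1,1,-1),(-.6,1,1),(-.6,1,-1)]])
```

```text
0 [[159.0, 168.0], [204.0, 184.0], [162.0, 229.0], [207.0, 246.0], [314.0, 143.0], [315.0, 202.0]]
6 [[160.0, 158.0], [206.0, 174.0], [159.0, 221.0], [203.0, 238.0], [315.0, 148.0], [312.0, 209.0]]
11 [[162.0, 150.0], [208.0, 166.0], [156.0, 213.0], [201.0, 230.0], [316.0, 152.0], [309.0, 214.0]]
```

The observed corners at (165,148) and (162,215) match a tilt of about 11°. Next I'll rock the raised end down.

Emit:
{"fn": "jog_arm", "kwargs": {
  "deltas": [
    [[-1,0,0,-0.3,0],[-1,0,0,-0.3,0],[-1,0,0,-0.3,0],[-1,0,0,-0.2,0],[-1,0,0,0,0]]
  ]
}}

```text
time_s: 8.52
tcp_pos: [0.5777, -0.1567, 0.0461]
eef_rot: [180.0, -0.1, -164.0]
contact_force: [-0.0, 0.9, -0.7]
gripper_width: 0.038
gripper_force: 8.0
```

Emit:
{"fn": "jog_arm", "kwargs": {
  "deltas": [
    [[0,0,0,0,0],[0.5,0,0,0,0],[0.5,0,0,0,0],[0.5,0,0,0,0],[0.5,0,0,2,0],[0.5,0,0,4,0],[0.5,0,0,5,0],[0.5,0,0,5,0]]
  ]
}}

```text
time_s: 9.52
tcp_pos: [0.5779, -0.1567, 0.208]
eef_rot: [180.0, -0.0, -164.0]
contact_force: [0.3, 0.1, 0.7]
gripper_width: 0.0656
gripper_force: 0.0
```

Emit:
{"fn": "jog_arm", "kwargs": {
  "deltas": [
    [[0.5,2,6,0,0],[0.5,2,6,0,0],[0.5,2,6,0,0],[0.5,0,0,0,0]]
  ]
}}

```text
time_s: 10.02
tcp_pos: [0.6385, 0.025, 0.2061]
eef_rot: [180.0, 0.0, -163.8]
contact_force: [-0.1, -0.5, -0.6]
gripper_width: 0.0655
gripper_force: 0.0
```

Run:
```python
from h import *
import cv2
w=r.capture("scene");b=r.capture("top");x,y=180,150
o=np.zeros((450,800,3),np.uint8);o[:300,:400]=cv2.resize(w[y:y+60,x:x+80],(400,300),interpolation=cv2.INTER_CUBIC)
o[:440,400:]=cv2.resize(b[165:275,340:440],None,fx=4,fy=4,interpolation=cv2.INTER_CUBIC);cv2.imwrite("pics/s6.png",o)
a=np.radians(15.7);X=np.array([np.cos(a),np.sin(a),0]);Y=np.array([-X[1],X[0],0]);C=np.array([.579,-.157,0])
for i,j,z in[(.055,-.019,.05),(.055,.019,.05),(-.039,.019,.05),(-.039,-.019,.05),(.061,0,.032)]:
  p=C+i*X+j*Y+[0,0,z];print(i,j,((proj("top",p)-[340,165])*4+[400,0]).round(),((proj("scene",p)-[x,y])*5).round())
```

```text
0.055 -0.019 [597. 100.] [174. 195.]
0.055 0.019 [528. 117.] [219. 212.]
-0.039 0.019 [580. 287.] [335. 167.]
-0.039 -0.019 [650. 270.] [290. 151.]
0.061 0 [551. 107.] [190. 235.]
```

View pics/s6.png

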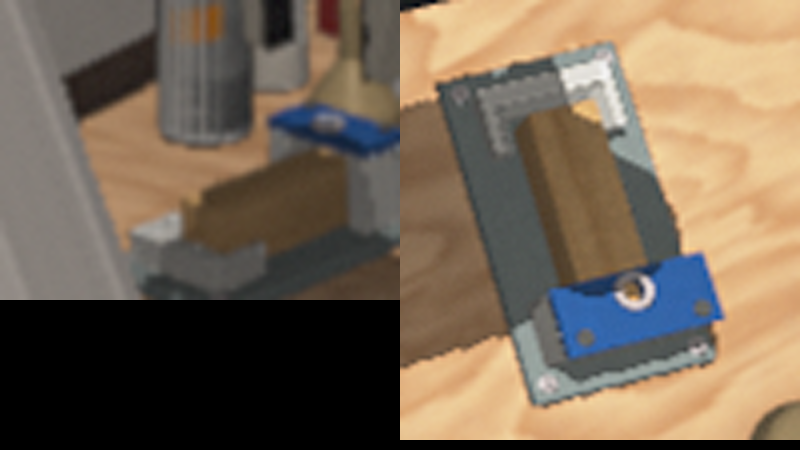

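The block lies between the cheeks in the pocket, its stop end at about (570,112) in the top crop and its other end under the plate. I'll measure its pose from the wrist camera numerically.

Emit:
{"fn": "jog_arm", "kwargs": {
  "deltas": [
    [[0.5,1.6,-5,0.5,0],[0.5,1.6,-5,0.5,0],[0.5,1.5,-5,0.5,0],[0.5,0,0,0,0]]
  ]
}}

```text
time_s: 10.62
tcp_pos: [0.6842, -0.1339, 0.2214]
eef_rot: [-180.0, -0.0, -164.3]
contact_force: [-0.6, 0.4, -0.0]
gripper_width: 0.0656
gripper_force: 0.0
```

Run:
```python
from h import *
import cv2
a=np.radians(15.7);X=np.array([np.cos(a),np.sin(a)]);Y=np.array([-X[1],X[0]]);C=np.array([.579,-.157])
i=r.camera_info("wrist");w=r.capture("wrist");cv2.imwrite("pics/w7.png",w)
tb=r.camera_info("top");t=cv2.imread("pics/s6.png");top=r.capture("top");cv2.imwrite("pics/t7.png",top)
print(r.get_state()["tcp_pos"])
W=lambda x,y,z:np.array([*(C+x*X+y*Y),z])
hsv=cv2.cvtColor(w,cv2.COLOR_BGR2HSV)
# sample profiles across the jig at several x: sat along y on the plane z=.05
for x in(-.03,-.015,0,.015,.03):
  row=[]
  for y in np.arange(-.030,.0301,.002):
    u=proj("wrist",W(x,y,.05),i).round().astype(int);row.append(int(hsv[u[1],u[0],1]) if 0<=u[1]<420 and 0<=u[0]<560 else -1)
  print("x",x,row)
row=[]
for x in np.arange(-.045,.08,.0025):
  u=proj("wrist",W(x,0,.05),i).round().astype(int);row.append((round(x*1e3,1),hsv[u[1],u[0]].tolist()) if 0<=u[1]<420 and 0<=u[0]<560 else -1)
print(row)
```

```text
[ 0.68371578 -0.13069168  0.22124364]
x -0.03 [11, 13, 9, 8, 5, 5, 54, 85, 85, 89, 86, 85, 97, 96, 94, 99, 102, 97, 93, 93, 92, 93, 97, 95, 92, 32, 10, 12, 10, 5, 10]
x -0.015 [7, 5, 12, 7, 5, 2, 77, 91, 90, 95, 92, 96, 95, 98, 98, 101, 105, 102, 98, 93, 92, 95, 100, 95, 94, 20, 10, 12, 8, 12, 10]
x 0 [12, 10, 8, 7, 10, 7, 62, 95, 94, 94, 95, 93, 96, 97, 98, 101, 99, 98, 95, 94, 95, 90, 91, 95, 95, 53, 5, 10, 5, 15, 7]
x 0.015 [2, 12, 10, 10, 17, 10, 42, 90, 92, 94, 90, 94, 95, 92, 102, 97, 97, 99, 98, 92, 94, 94, 91, 94, 101, 42, 10, 5, 17, 10, 10]
x 0.03 [10, 10, 12, 7, 10, 10, 29, 91, 92, 90, 92, 93, 91, 94, 94, 92, 97, 98, 100, 98, 94, 92, 93, 93, 99, 27, 12, 13, 15, 10, 12]
[(np.float64(-45.0), [115, 43, 142]), (np.float64(-42.5), [111, 100, 82]), (np.float64(-40.0), [15, 99, 137]), (np.float64(-37.5), [15, 99, 136]), (np.float64(-35.0), [16, 101, 137]), (np.float64(-32.5), [16, 99, 139]), (np.float64(-30.0), [15, 99, 132]), (np.float64(-27.5), [15, 103, 136]), (np.float64(-25.0), [14, 101, 137]), (np.float64(-22.5), [15, 97, 134]), (np.float64(-20.0), [16, 102, 138]), (np.float
[... 661 characters left out ...]
 (np.float64(30.0), [15, 92, 133]), (np.float64(32.5), [16, 95, 132]), (np.float64(35.0), [16, 97, 134]), (np.float64(37.5), [15, 99, 132]), (np.float64(40.0), [15, 99, 131]), (np.float64(42.5), [16, 94, 135]), (np.float64(45.0), [15, 94, 139]), (np.float64(47.5), [15, 95, 134]), (np.float64(50.0), [16, 98, 136]), (np.float64(52.5), [16, 95, 132]), (np.float64(55.0), [14, 51, 114]), (np.float64(57.5), [14, 24, 139]), (np.float64(60.0), [16, 24, 140]), (np.float64(62.5), [19, 25, 141]), (np.float64(65.0), [13, 26, 157]), (np.float64(67.5), [13, 27, 153]), (np.float64(70.0), [16, 25, 153]), (np.float64(72.5), [13, 29, 156]), (np.float64(75.0), [18, 32, 136]), (np.float64(77.5), [11, 35, 118])]
```

With the top taken at z = 50 mm, the block is a constant 38 mm wide along its length, so it is level. Its end is at x = +54.5 mm, its centre is at about (-0.5, +0.7) mm, and it is aligned with the pocket. I'll hand the job in.

```bash
python3 -c "
from plant import r
print(r.close_job())"
```

```text
the job is handed in; nothing more can be done
None
```

The block lies flat and released in the larger jig's pocket, about 1 mm off centre by the wrist camera, and the job was handed in after 10.6 s of robot time; the arm never went near the bit case or tape measure, and no verdict was returned.

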